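Face the round tin's label to the reader and scan it

ROBOT

A 6-joint arm with a two-finger parallel gripper is mounted at the origin on the work surface. World frame = base frame: x ahead of the robot, y to its left, z up, the work surface at z = 0. Lengths are in m, angles in rad, forces in N, time in s.
With the tool pointing down it reaches from about 0.3 to 0.875 m from the base axis. Payload 6.4 kg.
Tool frame: the origin (TCP) lies between the finger pads; the fingertips stand 25 mm ahead of it and the grasp point (between the pads) lies 6 mm ahead of it; y points along the fingers, x is the direction in which the jaws open and shut, and the axes are right-handed (so a half turn about y gives the same grasp; the last joint's range is limited). The gripper opens to 85 mm and grips with 20 to 120 N. Pads are 22 mm wide; open, the fingers measure 114 mm over their backs; the gripper's body (76 mm by 85 mm) begins 54 mm behind the grasp point. The pads swing forward as they close: fully open they stand 13 mm farther back than shut.
Start: joints at [-1.313, 0.181, 1.607, -0, 1.354, -0.206], TCP at [0.257, -0.514, 0.256] pointing down, gripper open.
Joint ranges: [-2.99, 2.99], [-0.89, 2.07], [0.3, 2.58], [-1.14, 4.28], [0, 2.63], [-3.12, 3.12]. Speed limits (rad/s): [2.57, 2.57, 3.01, 3.14, 3.14, 3.14].

INTERFACE

Orientations are given as a unit quaternion [w, x, y, z].
In Python, from bench import ctrl, vision, ticket, find_in, regions_of, pinpoint gives the robot as it stands.
- The arm moves only by the tool apply_moves, never from a script. Its argument "increments" is a list of rows, each an object of numbers: "x", "y", "z": the shift along the tool's x, y, z in cm; "ax", "ay", "az": the turn, a rotation vector about the tool's x, y, z in rad; "grip": the closure, from 0 (fully open) to 1 (shut). A call has 1 to 12 rows; each row is the pose to reach, as a shift and turn from the pose measured when the call began, along the tool's axes at that moment; what a row does not reach only later rows make up. A row lasts 1/8 s, in which the tool goes at most 62.5 mm and 10.7 degrees, less where a joint would pass 70% of its speed; a pose out of reach is approached as far as the arm can. A call with a gripper value outside its range is refused whole. The fingers move at their own pace and stop on an object; the grip force is fixed at half the most. Time passes only in rows, so rows that repeat a pose let the fingers close. It gives the time, the measured TCP pose, the force and the opening at its end, in the units of the state.
- ctrl.get_obs(): the state, without advancing time (a new reading comes with each control period).
- vision.camera(name): name is "side" or "top" or "wrist"; returns the picture (400x640x3 uint8, red, green, blue); there is no depth.
- vision.camera_params(name): a dict with "intrinsics" (3x3 intrinsics, pixels), "R" (3x3) and "t" (3): a world point X has camera coordinates R X + t. Camera axes: x right, y down, z forward; pixel columns grow to the right and rows downward; lengths in m; the calibration is good to about 2 mm. A picture is of the moment at which its call begins: read the wrist's pose just before it. camera_params takes no time and is no camera call; for the wrist camera it gives the pose at the moment of the call.
- ticket.hand_in(): hands the job in, once; it reports no verdict.
Trained networks look in the newest picture that a camera, given by its name, has taken for a name from the list of things; names that differ only in an ending like _2 or _b are one class to them, and where a whole thing is asked for, a point or a joint stands for the part that bears it (a point fixed in the world has none). Each returns a list of dicts, best first, with "p" (0 to 1); they miss things now and then, are a little off and sometimes report something else, mostly with a low value. They report only what shows in the picture. A call takes as long as a camera call. They do not tell look-alikes from the thing itself.
- find_in(camera, query): "rect" ([centre column, centre row, width, height] in pixels, round what is visible of it).
- regions_of(camera, query): "mask" (400x640 bool, what is visible of it) and "rect" ([centre column, centre row, width, height] in pixels, round what is visible of it).
- pinpoint(camera, query): "xy" ([column, row] in pixels: a listed point, or the origin of a listed thing).
The state is a dict: "time_s": time; "q": joint angles; "dq": joint speeds; "joint_efforts": joint torques, N m; "eef_pos": TCP position; "eef_rot": TCP orientation; "wrist_force": force on the tool from outside, world axes, zero at the start; "torque": the same for the moment, N m; "opening": opening from 0.0 (shut) to 1.0 (fully open).
Only numpy, scipy, OpenCV 4.12 (cv2) and the standard library are available. Lean on these libraries where they do the work, as an engineer would, in place of code of your own. Each camera call takes 0.05 s, during which the arm holds its last target.

TASK

The green round tin on the turntable scale is too wide to grip: rest a fingertip gently on the edge of its lid and roll it round on the turntable until its white shipping label squarely faces the blue label reader, leaving the tin upright in its dish. Then take the finger off the tin and press the green button on the reader fully down to scan it; press it only once the label faces the reader. The tin is thin, so never press hard on it (stay well under 20 N), and leave everything else where it is.

Things in the scene. Friction and masses are not known exactly. Their poses are not given: they have to be found in the camera images.
- tin_center (a point): A point on the axis of a closed round tin parcel, 32.5 mm above its underside. Green wall, flat yellow lid, 116 mm across, 0.35 to 0.7 kg, upright in the turntable's dish. The tight lid is not always fully on: its top lies 32.5 to 50 mm above this point, how high must be felt or seen, and it stays so (it slides only above 50 N). x axis from the tin's axis towards the label, z up.
- dish_center (a point): Centre of the inner floor of the turntable scale's dark dish, on its upright axis: 130 mm across, lip 6 mm high, the tin has 3 mm of play in it. The dish turns without limit with a stiff drag of about 0.16 N m (a rub of about 3.6 N at 45 mm from the axis) and stays where left; it also sinks on a spring, about 6 N per mm, 8 mm at most. z up.
- label (a point): Middle of the white shipping label with black bars, on the tin's wall, 58 mm from the tin's axis, 36 mm above its underside, 46 mm wide; it folds over onto the lid (a white 26 x 44 mm patch at the lid's edge, seen from above). x axis points straight out of the label, away from the tin's axis. A small orange sticker on the lid is not the label.
- reader_eye (a point): Middle of the black window with a red line on the label reader, a blue box 52 x 72 mm, 88 mm tall, on a swing arm somewhere on the far half of the turntable. The window looks at the turntable's axis, 129 mm away. x axis level, from the turntable's axis out towards the reader: the label squarely faces the reader when the label's x axis points the same way.
- scan_button_top (a point): Middle of the top of the green push button (30 mm across, black housing) on top of the label reader, 156 mm from the turntable's axis. It is pressed straight down 6 mm against a spring, 5 N fully down, and springs back.
- scan_button (a joint): Travel of the green button in m: 0 up, 0.006 fully down.
- tin: The green tin as a whole; origin at the centre of its underside, x axis towards the label, z up. A fingertip pressing 6 to 12 N on the lid near its edge and led round the tin's axis carries the tin round; pressed lighter it slips, and some slip may remain.
- tape_roll: Roll of orange tape, 90 mm across, 45 mm tall, lying flat near the turntable; to be left alone. Origin at the middle of its underside.
- marker: Black and red marker pen, 130 mm long, 18 mm thick, lying near the turntable; to be left alone. Origin at the middle of its underside.
- carton_left: Cardboard parcel 130 x 160 x 90 mm at the left of the counter; to be left alone. Origin at the middle of its underside.
- carton_right: Cardboard parcel 160 x 120 x 70 mm at the right of the counter; to be left alone. Origin at the middle of its underside.
Things that resemble listed ones, but are neither listed nor needed, are in the scene too. What is shaped like the tin but turquoise is not meant.

How it is judged:
On the way, in this order (a step that is already met when the one before it is completed fails the run):
1. the tin is being turned by a finger resting on it (contact force between the fingers and tin above 0.5 N and angular speed of tin above 0.1 rad/s), for 0.1 s.
2. the label faces the reader within 0.2 rad, the tin is at rest and the fingers are off it (angle between the x axis of label and the x axis of reader_eye, either way round below 0.2 rad and horizontal distance between label and reader_eye below 0.1 m and angular speed of tin below 0.1 rad/s and contact force between the fingers and tin below 0.05 N), for 0.3 s.
3. the scan button is pressed down (over 4.5 mm of its 6 mm) (value of joint scan_button above 0.0045 m and angle between the x axis of label and the x axis of reader_eye, either way round below 0.2 rad and horizontal distance between label and reader_eye below 0.1 m), for 0.04 s.
At the end, for the whole second after the job is handed in: The label faces the reader within 0.2 rad, the tin stands upright (tilt under 0.05 rad) and at rest in its dish on the turntable's axis (within 6 mm), and the button has been pressed and is up again (angle between the x axis of label and the x axis of reader_eye, either way round below 0.2 rad and horizontal distance between label and reader_eye below 0.1 m and angle between tin_center's own z axis and vertical below 0.05 rad and horizontal distance between tin_center and dish_center below 0.006 m and z of tin_center in the frame of dish_center below 0.038 m and angular speed of tin below 0.05 rad/s and linear speed of tin below 0.02 m/s and value of joint scan_button below 0.002 m); the robot touches nothing.
It fails at once if the finger presses on the tin with more than 20 N (contact force between the fingers and tin above 20 N).
It fails at once if the tin is tipped by more than 0.15 rad (angle between tin_center's own z axis and vertical above 0.15 rad).
It fails at once if the button is pressed (over 3 mm) while the label does not face the reader (value of joint scan_button above 0.003 m and not (angle between the x axis of label and the x axis of reader_eye, either way round below 0.2 rad and horizontal distance between label and reader_eye below 0.1 m)).
It fails at once if a bystander is moved by more than 40 mm (distance of any of tape_roll, marker, carton_left, carton_right from where it was at the start of the episode above 0.04 m).
It also fails if it takes over 58 s, if anything falls off the work surface, if the arm or the gripper's body presses on something with over 40 N, if the wrist force passes 120 N, or if a joint passes its speed limit or range.

## Working session

There is one attempt and no reset: what is moved stays moved. The work goes in short steps, Python scripts to look and compute and a tool call to move; the robot and the scene stay as the last step left them, time stands still between calls to the robot, and variables do not carry over. Pictures are saved under pics/ and viewed, and the job is handed in when it is done.

Besides the shell and the picture viewer there is one more tool, called after ">>>" as name(argument=value, ...), one argument or row to a line, values as JSON. apply_moves: Moves the arm, as the interface text tells. Its arguments: {"type":"object","properties":{"increments":{"type":"array","items":{"type":"object","properties":{"x":{"type":"number"},"y":{"type":"number"},"z":{"type":"number"},"ax":{"type":"number"},"ay":{"type":"number"},"az":{"type":"number"},"grip":{"type":"number"}}}}},"required":["increments"]}

```bash
ls; mkdir -p pics; cat > h.py <<'E'
import numpy as np,cv2
from bench import ctrl, vision, ticket, find_in, regions_of, pinpoint
def snap(c,n):
    im=vision.camera(c); cv2.imwrite(f'pics/{n}.png',im[:,:,::-1]); return im
def ray(c,uv):
    p=vision.camera_params(c);K,R,t=[np.array(p[k],float) for k in('intrinsics','R','t')]
    d=R.T@np.linalg.solve(K,[uv[0],uv[1],1]); o=-R.T@t; return o,d
def onz(c,uv,z):
    o,d=ray(c,uv); return o+d*(z-o[2])/d[2]
def tri(a,b):
    (o1,d1),(o2,d2)=ray(*a),ray(*b); d1/=np.linalg.norm(d1);d2/=np.linalg.norm(d2)
    s=np.linalg.lstsq(np.stack([d1,-d2],1),o2-o1,rcond=None)[0]
    p,q=o1+s[0]*d1,o2+s[1]*d2; return (p+q)/2,np.linalg.norm(p-q)
def proj(c,X):
    p=vision.camera_params(c);K,R,t=[np.array(p[k],float) for k in('intrinsics','R','t')]
    v=K@(R@np.array(X)+t); return v[:2]/v[2]
E
python3 - <<'E'
from h import *
np.set_printoptions(precision=4,suppress=True)
for c in('top','side'):
    snap(c,c+'0')
    for q in('tin_center','dish_center','label','reader_eye','scan_button_top'):
        print(c,q,[(np.round(d['xy'],1),round(d['p'],2)) for d in pinpoint(c,q)][:3])
print(ctrl.get_obs())
E
```

```text
pics
top tin_center [(array([345.1, 261.1]), 0.76), (array([387.2, 169.6]), 0.58), (array([356.9, 195.2]), 0.56)]
top dish_center []
top label [(array([340.1, 184.8]), 0.82), (array([326.8, 265.9]), 0.56), (array([153.1, 221. ]), 0.19)]
top reader_eye [(array([387.1, 169.3]), 0.9)]
top scan_button_top [(array([397.8, 159.3]), 0.47)]
side tin_center [(array([347., 241.]), 0.7)]
side dish_center [(array([345.3, 245. ]), 0.61), (array([320.8, 299.8]), 0.18)]
side label [(array([344.6, 245.9]), 0.52)]
side reader_eye [(array([390.5, 259.6]), 0.92), (array([324.4, 297.3]), 0.26)]
side scan_button_top [(array([400., 251.]), 0.6)]
{'time_s': 0.6, 'q': array([-1.3133,  0.1808,  1.607 ,  0.    ,  1.3538, -0.2063]), 'dq': array([-0.0003,  0.0007,  0.0002, -0.0016, -0.0005, -0.0001]), 'joint_efforts': array([ -0.0016, -44.4596, -35.1521,  -0.0005,   0.0009,  -0.    ]), 'eef_pos': array([ 0.2572, -0.5143,  0.2563]), 'eef_rot': array([-0.6015,  0.6015, -0.3717,  0.3717]), 'wrist_force': array([-0.2339,  0.6228, -0.3029]), 'torque': array([-0.0058, -0.0277, -0.0327]), 'opening': 0.9979915079231962}
```

View pics/top0.png

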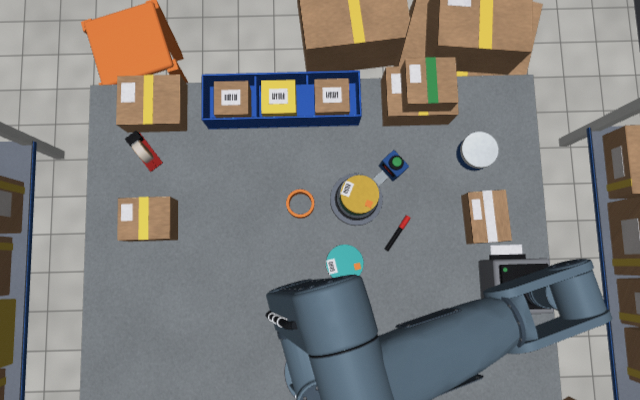

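View pics/side0.png

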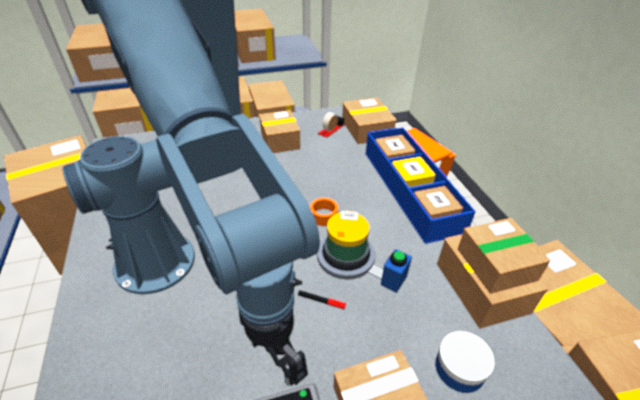

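```bash
python3 - <<'E'
from h import *
np.set_printoptions(precision=4,suppress=True)
a=cv2.imread('pics/top0.png')[140:240,300:430]; b=cv2.imread('pics/side0.png')[190:310,290:440]
cv2.imwrite('pics/topz.png',cv2.resize(a,None,fx=6,fy=6,interpolation=2)); cv2.imwrite('pics/sidez.png',cv2.resize(b,None,fx=5,fy=5,interpolation=2))
print('btn',tri(('top',(397.8,160.8)),('side',(400,254)))) 
for c,q in (('top','reader_eye'),('top','scan_button_top'),('top','tin_center')):pass
for c in('top','side'):
    p=vision.camera_params(c);print(c,-p['R'].T@p['t'],p['intrinsics'][0][0])
    im=cv2.imread(f'pics/{c}0.png');hsv=cv2.cvtColor(im,cv2.COLOR_BGR2HSV)
    m=cv2.inRange(hsv,(20,110,80),(32,255,255)); r=(slice(165,225),slice(325,400)) if c=='top' else (slice(200,250),slice(320,380))
    mm=np.zeros_like(m);mm[r]=m[r]; 
    cn=max(cv2.findContours(mm,0,2)[0],key=cv2.contourArea); print('lid',cv2.fitEllipse(cv2.convexHull(cn)),cv2.minEnclosingCircle(cn))
    m=cv2.inRange(hsv,(50,120,60),(75,255,255)); mm[:]=0; r=(slice(145,185),slice(380,415)) if c=='top' else (slice(240,280),slice(380,415)); mm[r]=m[r]
    ys,xs=np.nonzero(mm);print('btn',xs.mean(),ys.mean(),len(xs))
E
```

```text
btn (array([ 0.6341, -0.2536,  0.1138]), np.float64(0.0026516672475033103))
top [0.3292 0.0179 1.4949] 462.04208548791604
lid ((359.27813720703125, 193.9585723876953), (38.26830291748047, 38.59393310546875), 104.2309341430664) ((359.3627014160156, 193.93994140625), 19.391820907592773)
btn 396.525 161.325 80
side [ 0.229  -0.85    0.8993] 399.91333785677165
lid ((347.4469909667969, 228.6119842529297), (36.240989685058594, 43.101219177246094), 97.81111145019531) ((347.36285400390625, 228.12286376953125), 21.263578414916992)
btn 398.57 256.37 100
```

View pics/topz.png

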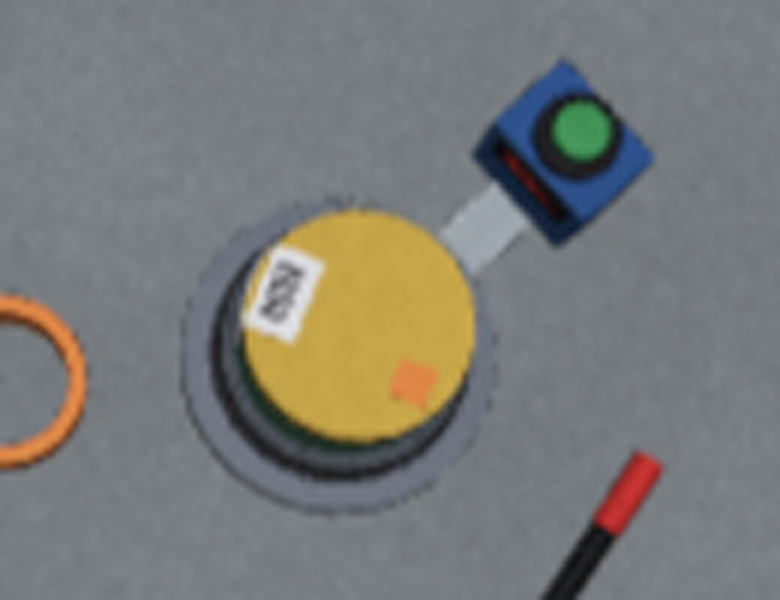

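View pics/sidez.png

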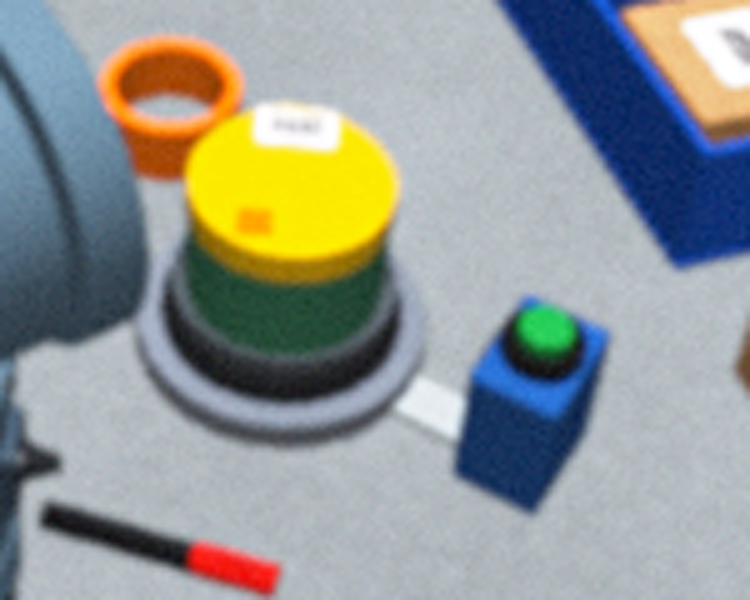

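```bash
python3 - <<'E'
from h import *
np.set_printoptions(precision=4,suppress=True)
b=tri(('top',(396.9,161.6)),('side',(399.4,256.)));print('btn',b)
l=tri(('top',(360,194.2)),('side',(348.6,226.6)));print('lid',l)
B=b[0];C=l[0]
print('dist',np.hypot(*(B-C)[:2]))
z=C[2]
# dish: outer gray ring approx centre zoomed (338,357) r 157
print('ring ctr z.03',onz('top',(300+338/6,140+357/6),0.035), 'dishlip',)
# label corners zoomed
P=[(275,247),(325,262),(295,342),(245,325)]
W=np.array([onz('top',(300+u/6,140+v/6),z)[:2] for u,v in P]);print(W, np.linalg.norm(np.roll(W,-1,0)-W,axis=1))
lc=W.mean(0)-C[:2];n=W[[0,3]].mean(0)-W[[1,2]].mean(0)
print('label ang',np.arctan2(lc[1],lc[0]),np.arctan2(n[1],n[0]),np.hypot(*lc))
d=B-C;print('reader ang',np.arctan2(d[1],d[0]))
for q in [(z,C)]:
  r=[np.linalg.norm(onz('top',(359.3+19.3*np.cos(a),194+19.3*np.sin(a)),z)[:2]-C[:2]) for a in np.arange(0,6.28,1)];print(r)
# housing box corners top z=.088: (563,60),(655,158),(560,247?),(475,155)
for u,v in[(563,60),(655,158),(497,125)]:print(onz('top',(300+u/6,140+v/6),0.1))
E
```

```text
btn (array([ 0.6339, -0.2526,  0.1047]), np.float64(0.0032927291172479573))
lid (array([ 0.5336, -0.1332,  0.1253]), np.float64(0.00475625548600479))
dist 0.15601513210591658
ring ctr z.03 [ 0.5278 -0.1301  0.035 ] dishlip
[[ 0.572  -0.0915]
 [ 0.5637 -0.1163]
 [ 0.5236 -0.0998]
 [ 0.5329 -0.0751]] [0.0261 0.0433 0.0263 0.0424]
label ang 1.202400555453238 1.230089966272939 0.04016515236268265
reader ang -0.8720606428449477
[np.float64(0.05527677979994146), np.float64(0.05791045120557749), np.float64(0.06109159657283987), np.float64(0.0607890983310653), np.float64(0.05851453200756901), np.float64(0.05652368879743213), np.float64(0.05520014765059294)]
[ 0.6701 -0.2453  0.1   ]
[ 0.6175 -0.29    0.1   ]
[ 0.6369 -0.2098  0.1   ]
```

>>> apply_moves(
  increments=[
    {"x": -2.3, "z": 4.9, "y": 0, "ay": -0.12, "grip": 1},
    {"x": -4.6, "z": 9.8, "y": 0, "ay": -0.24, "grip": 1},
    {"x": -6.9, "z": 14.7, "y": 0, "ay": -0.36, "grip": 1},
    {"x": -9.1, "z": 19.6, "y": 0, "ay": -0.48, "grip": 1},
    {"x": -11.4, "z": 24.5, "y": 0, "ay": -0.61, "grip": 1},
    {"x": -13.7, "z": 29.4, "y": 1, "ay": -0.73, "grip": 1},
    {"x": -16, "z": 34.3, "y": 2, "ay": -0.85, "grip": 1},
    {"x": -18.2, "z": 39.2, "y": 4, "ay": -0.977, "grip": 1},
    {"x": -18.2, "z": 39.2, "y": 4, "ay": -0.977, "grip": 1},
    {"x": -18.2, "z": 39.2, "y": 4, "ay": -0.977, "grip": 1},
  ],
)

```text
invalid input
```

```bash
python3 - <<'E'
from h import *
o=ctrl.get_obs();print(o)
snap('wrist','w1');snap('top','t1');snap('side','s1')
p=vision.camera_params('wrist');print(-p['R'].T@p['t'],p['R'])
E
```

```text
{'time_s': 0.6, 'q': array([-1.31333614e+00,  1.80771071e-01,  1.60702576e+00,  1.89778677e-06,
        1.35377716e+00, -2.06313748e-01]), 'dq': array([-0.00034994,  0.00072695,  0.00024745, -0.00156869, -0.00049787,
       -0.00010174]), 'joint_efforts': array([-1.59051087e-03, -4.44595993e+01, -3.51520729e+01, -4.79041155e-04,
        9.43039304e-04, -4.42771494e-06]), 'eef_pos': array([ 0.25722452, -0.51426867,  0.25629227]), 'eef_rot': array([-0.60152029,  0.60152843, -0.37170493,  0.3717154 ]), 'wrist_force': array([-0.23389775,  0.62278543, -0.30291749]), 'torque': array([-0.00576825, -0.02767715, -0.03272825]), 'opening': 0.9979915079231962}
[ 0.31680604 -0.48477223  0.37235814] [[ 4.45876622e-01 -8.95094414e-01 -1.67342299e-04]
 [-8.63005779e-01 -4.29941788e-01  2.65275488e-01]
 [-2.37518555e-01 -1.18135721e-01 -9.64172644e-01]]
```

View pics/w1.png

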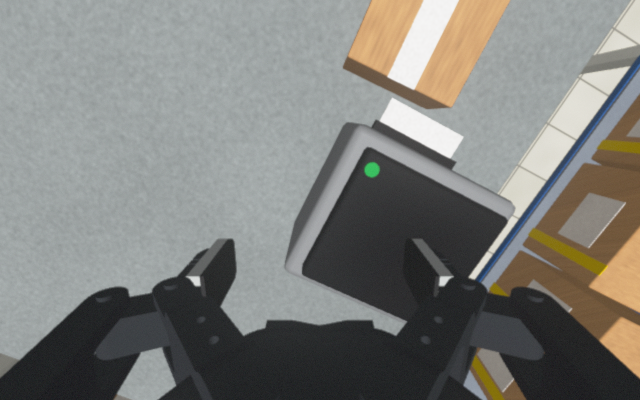

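View pics/s1.png

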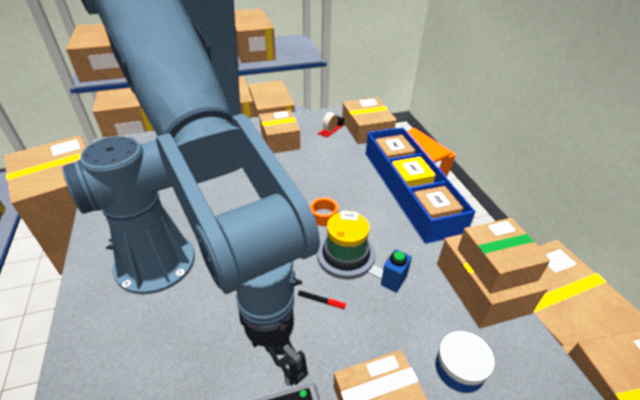

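The arm did not move: the call was refused as invalid. I'll retry with every key given.

>>> apply_moves(
  increments=[
    {"x": -2.3, "y": 0.0, "z": 4.9, "ax": 0.0, "ay": -0.12, "az": 0.0, "grip": 1.0},
    {"x": -4.6, "y": 0.0, "z": 9.8, "ax": 0.0, "ay": -0.24, "az": 0.0, "grip": 1.0},
    {"x": -6.9, "y": 0.0, "z": 14.7, "ax": 0.0, "ay": -0.36, "az": 0.0, "grip": 1.0},
    {"x": -9.1, "y": 0.0, "z": 19.6, "ax": 0.0, "ay": -0.48, "az": 0.0, "grip": 1.0},
    {"x": -11.4, "y": 0.0, "z": 24.5, "ax": 0.0, "ay": -0.61, "az": 0.0, "grip": 1.0},
    {"x": -13.7, "y": 1.0, "z": 29.4, "ax": 0.0, "ay": -0.73, "az": 0.0, "grip": 1.0},
    {"x": -16.0, "y": 2.0, "z": 34.3, "ax": 0.0, "ay": -0.85, "az": 0.0, "grip": 1.0},
    {"x": -18.2, "y": 4.0, "z": 39.2, "ax": 0.0, "ay": -0.98, "az": 0.0, "grip": 1.0},
    {"x": -18.2, "y": 4.0, "z": 39.2, "ax": 0.0, "ay": -0.98, "az": 0.0, "grip": 1.0},
    {"x": -18.2, "y": 4.0, "z": 39.2, "ax": 0.0, "ay": -0.98, "az": 0.0, "grip": 1.0},
  ],
)

```text
time_s: 2.0
eef_pos: [0.5264, -0.1762, 0.2163]
eef_rot: [-0.706, 0.706, -0.045, 0.045]
wrist_force: [-0.5, -0.3, 0.0]
opening: 0.002
```

```bash
python3 - <<'E'
from h import *
snap('wrist','w2');snap('top','t2');snap('side','s2')
E
```

```text
(no output)
```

View pics/w2.png

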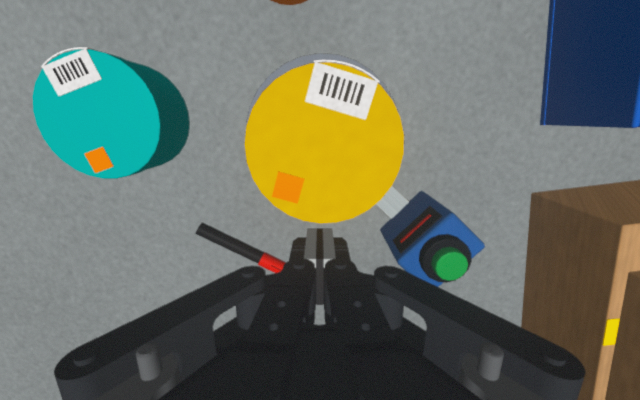

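View pics/s2.png

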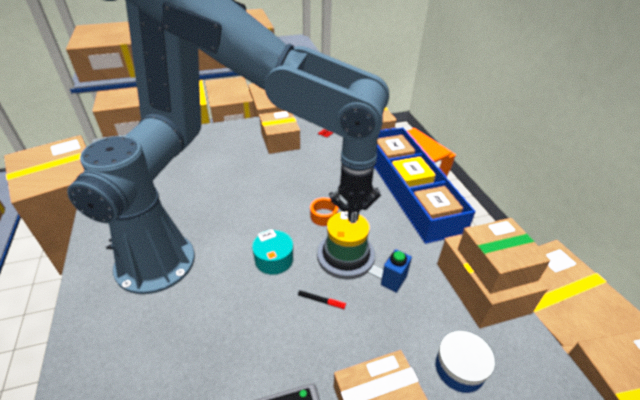

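```bash
cat >> h.py <<'E'
from scipy.optimize import least_squares
def lidfit(name,P):
    # P: camera params dict ; fit circle r=.058
    im=cv2.imread(f'pics/{name}.png');hsv=cv2.cvtColor(im,cv2.COLOR_BGR2HSV)
    m=cv2.inRange(hsv,(20,150,90),(32,255,255));
    cn=max(cv2.findContours(m,0,1)[0],key=cv2.contourArea)
    h=cv2.convexHull(cn)[:,0].astype(float)
    cn=cn[:,0].astype(float)
    d=np.array([-cv2.pointPolygonTest(h.astype(np.float32)[:,None],tuple(map(float,p)),True) for p in cn])
    K,R,t=[np.array(P[k],float) for k in('intrinsics','R','t')];o=-R.T@t
    D=(R.T@np.linalg.solve(K,np.c_[h,np.ones(len(h))].T)).T
    def f(v):
        X=o+D*((v[2]-o[2])/D[:,2])[:,None]; return np.hypot(X[:,0]-v[0],X[:,1]-v[1])-.058
    s=least_squares(f,[.532,-.132,.12],loss='soft_l1',f_scale=.0005); return s.x,np.abs(s.fun).mean(),len(h)
def onzP(P,uv,z):
    K,R,t=[np.array(P[k],float) for k in('intrinsics','R','t')];o=-R.T@t
    d=R.T@np.linalg.solve(K,[uv[0],uv[1],1]);return o+d*(z-o[2])/d[2]
E
python3 - <<'E'
from h import *
np.set_printoptions(precision=4,suppress=True)
P=vision.camera_params('wrist')
x,e,n=lidfit('w2',P);print(x,e,n)
for z in(.1,.105,.11,.115,.12,.125):
  c=[(314,61),(379,82),(364,119),(305,98)]
  W=np.array([onzP(P,u,z)[:2] for u in c]);nn=W[[0,1]].mean(0)-W[[2,3]].mean(0);tt=W[1]-W[0]+W[2]-W[3]
  print(z,np.linalg.norm(np.roll(W,-1,0)-W,axis=1),np.arctan2(nn[1],nn[0]),np.arctan2(tt[1],tt[0])+np.pi/2)
  L=onzP(P,(245,142),z);R=onzP(P,(404,142),z);print(np.linalg.norm(L-R))
print(onzP(P,(446,258),.105),onzP(P,(450,265),.105))
print(tri(('wrist',(450,265)),('top',(396.9,161.6))))
print([ (d['xy'],d['p']) for d in pinpoint('wrist','scan_button_top')])
E
```

```text
[ 0.5349 -0.1335  0.1252] 8.946795241462818e-05 44
0.1 [0.0523 0.0295 0.0495 0.0276] 1.1258901042563085 1.133194502403445
0.12975002609121966
0.105 [0.0512 0.0289 0.0485 0.027 ] 1.125890104256307 1.1331945024034455
0.12696513912550797
0.11 [0.0501 0.0283 0.0474 0.0264] 1.1258901042563054 1.133194502403445
0.12418025215979617
0.115 [0.049  0.0276 0.0464 0.0258] 1.1258901042563074 1.133194502403445
0.12139536519408436
0.12 [0.0478 0.027  0.0453 0.0252] 1.1258901042563096 1.1331945024034453
0.11861047822837262
0.125 [0.0467 0.0264 0.0442 0.0246] 1.125890104256312 1.133194502403445
0.1158255912626608
[ 0.6312 -0.2468  0.105 ] [ 0.6347 -0.2543  0.105 ]
(array([ 0.6314, -0.2505,  0.1113]), np.float64(0.0011199835225182578))
[([453.4, 267.4], 0.77)]
```

>>> apply_moves(
  increments=[
    {"x": 0.0, "y": 2.5, "z": 0.0, "ax": 0.0, "ay": 0.0, "az": 0.0, "grip": 1.0},
    {"x": 0.0, "y": 5.0, "z": 0.0, "ax": 0.0, "ay": 0.0, "az": 0.0, "grip": 1.0},
    {"x": 0.0, "y": 6.1, "z": 0.0, "ax": 0.0, "ay": 0.0, "az": 0.0, "grip": 1.0},
    {"x": 0.0, "y": 6.1, "z": 0.0, "ax": 0.0, "ay": 0.0, "az": 0.0, "grip": 1.0},
  ],
)

```text
time_s: 2.7
eef_pos: [0.5259, -0.178, 0.1558]
eef_rot: [-0.705, 0.706, -0.046, 0.046]
wrist_force: [-0.9, -1.0, -0.3]
opening: 0.0
```

>>> apply_moves(
  increments=[
    {"x": 0.0, "y": 0.15, "z": 0.0, "ax": 0.0, "ay": 0.0, "az": 0.0, "grip": 1.0},
    {"x": 0.0, "y": 0.15, "z": 0.0, "ax": 0.0, "ay": 0.0, "az": 0.0, "grip": 1.0},
  ],
)

```text
time_s: 2.95
eef_pos: [0.5263, -0.1783, 0.1551]
eef_rot: [-0.705, 0.706, -0.046, 0.047]
wrist_force: [0.0, 0.1, -0.5]
opening: 0.001
```

>>> apply_moves(
  increments=[
    {"x": 0.0, "y": 0.15, "z": 0.0, "ax": 0.0, "ay": 0.0, "az": 0.0, "grip": 1.0},
    {"x": 0.0, "y": 0.15, "z": 0.0, "ax": 0.0, "ay": 0.0, "az": 0.0, "grip": 1.0},
  ],
)

```text
time_s: 3.2
eef_pos: [0.5266, -0.1785, 0.1542]
eef_rot: [-0.705, 0.706, -0.045, 0.047]
wrist_force: [0.8, -0.9, 2.3]
opening: 0.001
```

>>> apply_moves(
  increments=[
    {"x": 0.0, "y": 0.1, "z": 0.0, "ax": 0.0, "ay": 0.0, "az": 0.0, "grip": 1.0},
    {"x": 0.0, "y": 0.1, "z": 0.0, "ax": 0.0, "ay": 0.0, "az": 0.0, "grip": 1.0},
  ],
)

```text
time_s: 3.45
eef_pos: [0.5267, -0.1787, 0.1536]
eef_rot: [-0.705, 0.706, -0.045, 0.047]
wrist_force: [-1.3, -0.5, 5.6]
opening: 0.001
```

```bash
python3 - <<'E'
from h import *
print(ctrl.get_obs())
E
```

```text
{'time_s': 3.45, 'q': array([-5.40122521e-01,  2.52112011e-01,  1.74412873e+00, -6.54795869e-04,
        1.14196708e+00, -4.09610632e-01]), 'dq': array([-0.00056278, -0.00095014,  0.0021538 ,  0.00124663, -0.00077279,
        0.00036152]), 'joint_efforts': array([ 5.26880175e-01, -4.18300331e+01, -2.99187326e+01,  3.31408773e-01,
       -3.66696808e-01,  5.55933570e-03]), 'eef_pos': array([ 0.52674734, -0.178687  ,  0.15362378]), 'eef_rot': array([-0.70487241,  0.70634153, -0.04504644,  0.04698238]), 'wrist_force': array([-1.34269601, -0.47756869,  5.55896322]), 'torque': array([-0.03561372,  0.18197985, -0.00182274]), 'opening': 0.0008319216769185579}
```

```bash
cat > arc.py <<'E'
from h import *
import sys,json
from scipy.spatial.transform import Rotation as Ro
C=np.array([.5345,-.1333])
def q2r(q): return Ro.from_quat([q[1],q[2],q[3],q[0]])
def arc(ths,dz,r=None,zabs=None):
    o=ctrl.get_obs();p=np.array(o['eef_pos']);R=q2r(o['eef_rot'])
    x=R.as_matrix()[:,0];yaw=np.arctan2(x[1],x[0])
    v=p[:2]-C;phi=np.arctan2(v[1],v[0]);r=r or np.hypot(*v)
    print('phi',phi,'r',np.hypot(*v),'yaw',yaw,'z',p[2],'F',o['wrist_force'],'t',o['time_s'],'q6',o['q'][5])
    for i,th in enumerate(ths):
        X=np.cos(yaw+th),np.sin(yaw+th),0
        T=Ro.from_matrix(np.stack([X,(0,0,-1),np.cross(X,(0,0,-1))],1))
        d=dz[i] if np.ndim(dz) else dz
        g=np.array([C[0]+r*np.cos(phi+th),C[1]+r*np.sin(phi+th),p[2]-d])
        s=R.inv().apply(g-p)*100;w=(R.inv()*T).as_rotvec()
        print(json.dumps(dict(x=round(s[0],2),y=round(s[1],2),z=round(s[2],2),ax=round(w[0],3),ay=round(w[1],3),az=round(w[2],3),grip=1.0)))
E
python3 - <<'E'
from arc import *
arc([0,-.04,-.1,-.18,-.26,-.34,-.42,-.5],.0013,r=.045)
E
```

```text
phi -1.7399759476950851 r 0.046044367556213474 yaw -0.13023791112547567 z 0.15362377779678563 F [-1.34269601 -0.47756869  5.55896322] t 3.45 q6 -0.40961063234323364
{"x": 0.0, "y": 0.13, "z": 0.1, "ax": 0.002, "ay": -0.0, "az": 0.003, "grip": 1.0}
{"x": -0.18, "y": 0.13, "z": 0.12, "ax": 0.002, "ay": 0.04, "az": 0.003, "grip": 1.0}
{"x": -0.44, "y": 0.13, "z": 0.14, "ax": 0.002, "ay": 0.1, "az": 0.003, "grip": 1.0}
{"x": -0.8, "y": 0.13, "z": 0.21, "ax": 0.002, "ay": 0.18, "az": 0.003, "grip": 1.0}
{"x": -1.15, "y": 0.13, "z": 0.3, "ax": 0.002, "ay": 0.26, "az": 0.003, "grip": 1.0}
{"x": -1.49, "y": 0.12, "z": 0.42, "ax": 0.001, "ay": 0.34, "az": 0.003, "grip": 1.0}
{"x": -1.81, "y": 0.12, "z": 0.57, "ax": 0.001, "ay": 0.42, "az": 0.003, "grip": 1.0}
{"x": -2.13, "y": 0.12, "z": 0.74, "ax": 0.001, "ay": 0.5, "az": 0.003, "grip": 1.0}
```

>>> apply_moves(
  increments=[
    {"x": 0.0, "y": 0.13, "z": 0.1, "ax": 0.002, "ay": 0.0, "az": 0.003, "grip": 1.0},
    {"x": -0.18, "y": 0.13, "z": 0.12, "ax": 0.002, "ay": 0.04, "az": 0.003, "grip": 1.0},
    {"x": -0.44, "y": 0.13, "z": 0.14, "ax": 0.002, "ay": 0.1, "az": 0.003, "grip": 1.0},
    {"x": -0.8, "y": 0.13, "z": 0.21, "ax": 0.002, "ay": 0.18, "az": 0.003, "grip": 1.0},
    {"x": -1.15, "y": 0.13, "z": 0.3, "ax": 0.002, "ay": 0.26, "az": 0.003, "grip": 1.0},
    {"x": -1.49, "y": 0.12, "z": 0.42, "ax": 0.001, "ay": 0.34, "az": 0.003, "grip": 1.0},
  ],
)

```text
time_s: 4.2
eef_pos: [0.514, -0.1733, 0.1536]
eef_rot: [-0.687, 0.688, -0.164, 0.167]
wrist_force: [3.2, -1.2, 4.4]
opening: 0.001
```

```bash
cat > lab.py <<'E'
from h import *
def labang(name,P,C=(.5345,-.1333),z=.124):
    im=cv2.imread(f'pics/{name}.png');hsv=cv2.cvtColor(im,cv2.COLOR_BGR2HSV)
    m=cv2.inRange(hsv,(0,0,150),(180,60,255))
    M=np.zeros_like(m)
    ys,xs=np.mgrid[0:400,0:640];K,R,t=[np.array(P[k],float) for k in('intrinsics','R','t')];o=-R.T@t
    D=np.stack([xs.ravel(),ys.ravel(),np.ones(xs.size)])
    D=R.T@np.linalg.solve(K,D);X=o[:,None]+D*((z-o[2])/D[2])
    r=np.hypot(X[0]-C[0],X[1]-C[1]);k=(r<.0575)&(r>.02)&(m.ravel()>0)
    p=X[:2,k].T
    if len(p)<20: return None
    rect=cv2.minAreaRect((p*1000).astype(np.float32))
    c=p.mean(0)-C; return np.arctan2(c[1],c[0]),np.hypot(*c),rect[1:],k.sum()
E
python3 - <<'E'
from arc import *
from lab import *
P=vision.camera_params('wrist')
snap('wrist','w3');snap('top','t3')
print(labang('w3',P)); print('top',labang('t3',vision.camera_params('top')),'top0',labang('top0',vision.camera_params('top')))
print(pinpoint('wrist','label')[:2])
arc([-.08,-.16],.0013,r=.045)
E
```

```text
(np.float64(1.1772386257244831), np.float64(0.041442719551954096), ((112.69131469726562, 45.03266525268555), 66.36993408203125), np.int64(4646))
top (np.float64(1.2057426326458849), np.float64(0.041456649181034234), ((25.661487579345703, 44.129947662353516), 66.38668823242188), np.int64(107)) top0 (np.float64(1.193902071285924), np.float64(0.04122179508862207), ((25.661487579345703, 44.134361267089844), 66.38668823242188), np.int64(104))
[{'xy': [29.8, 152.5], 'p': 0.96}]
phi -2.0462611544082208 r 0.044977330420402174 yaw -0.4707125594898006 z 0.15357880103445157 F [ 1.78585382 -1.99403114  4.91015157] t 4.35 q6 -0.0734640548407368
{"x": -0.36, "y": 0.13, "z": 0.01, "ax": 0.0, "ay": 0.08, "az": 0.004, "grip": 1.0}
{"x": -0.72, "y": 0.13, "z": 0.06, "ax": -0.0, "ay": 0.16, "az": 0.004, "grip": 1.0}
```

View pics/w3.png

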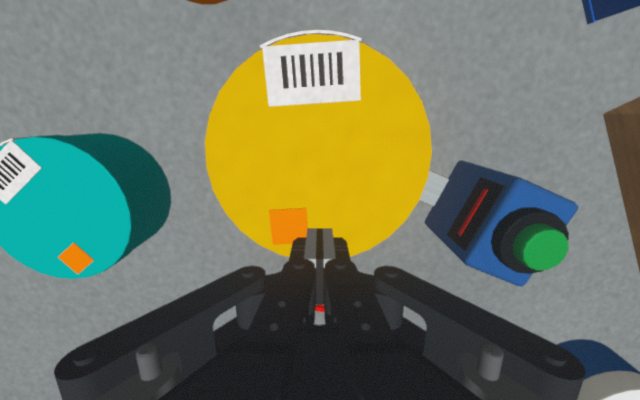

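>>> apply_moves(
  increments=[
    {"x": 0.0, "y": 0.2, "z": 0.0, "ax": 0.0, "ay": 0.0, "az": 0.004, "grip": 1.0},
    {"x": 0.0, "y": 0.2, "z": 0.0, "ax": 0.0, "ay": 0.0, "az": 0.004, "grip": 1.0},
    {"x": 0.0, "y": 0.2, "z": 0.0, "ax": 0.0, "ay": 0.0, "az": 0.004, "grip": 1.0},
  ],
)

```text
time_s: 4.72
eef_pos: [0.5147, -0.1738, 0.1528]
eef_rot: [-0.687, 0.688, -0.164, 0.166]
wrist_force: [-1.2, -0.5, 8.1]
opening: -0.001
```

>>> apply_moves(
  increments=[
    {"x": 0.0, "y": 0.15, "z": 0.0, "ax": 0.0, "ay": 0.0, "az": 0.0, "grip": 1.0},
    {"x": 0.0, "y": 0.15, "z": 0.0, "ax": 0.0, "ay": 0.0, "az": 0.0, "grip": 1.0},
  ],
)

```text
time_s: 4.97
eef_pos: [0.5151, -0.1742, 0.1525]
eef_rot: [-0.687, 0.688, -0.164, 0.166]
wrist_force: [-3.0, 0.8, 11.0]
opening: 0.0
```

```bash
python3 - <<'E'
from arc import *
arc([-.03,-.1,-.18,-.26,-.34,-.42],.0012,r=.046)
E
```

```text
phi -2.013279671331241 r 0.045228832737322734 yaw -0.4704976255693984 z 0.15247780442094314 F [-2.99123797  0.77202223 10.95873598] t 4.975 q6 -0.07328192621626971
{"x": -0.14, "y": 0.12, "z": -0.08, "ax": 0.001, "ay": 0.03, "az": 0.004, "grip": 1.0}
{"x": -0.46, "y": 0.12, "z": -0.07, "ax": 0.001, "ay": 0.1, "az": 0.004, "grip": 1.0}
{"x": -0.82, "y": 0.12, "z": -0.03, "ax": 0.001, "ay": 0.18, "az": 0.004, "grip": 1.0}
{"x": -1.18, "y": 0.12, "z": 0.04, "ax": 0.0, "ay": 0.26, "az": 0.004, "grip": 1.0}
{"x": -1.54, "y": 0.11, "z": 0.14, "ax": 0.0, "ay": 0.34, "az": 0.004, "grip": 1.0}
{"x": -1.88, "y": 0.11, "z": 0.27, "ax": 0.0, "ay": 0.42, "az": 0.004, "grip": 1.0}
```

>>> apply_moves(
  increments=[
    {"x": -0.14, "y": 0.12, "z": -0.08, "ax": 0.001, "ay": 0.03, "az": 0.004, "grip": 1.0},
    {"x": -0.46, "y": 0.12, "z": -0.07, "ax": 0.001, "ay": 0.1, "az": 0.004, "grip": 1.0},
    {"x": -0.82, "y": 0.12, "z": -0.03, "ax": 0.001, "ay": 0.18, "az": 0.004, "grip": 1.0},
    {"x": -1.18, "y": 0.12, "z": 0.04, "ax": 0.0, "ay": 0.26, "az": 0.004, "grip": 1.0},
    {"x": -1.54, "y": 0.11, "z": 0.14, "ax": 0.0, "ay": 0.34, "az": 0.004, "grip": 1.0},
    {"x": -1.88, "y": 0.11, "z": 0.27, "ax": 0.0, "ay": 0.42, "az": 0.004, "grip": 1.0},
  ],
)

```text
time_s: 5.72
eef_pos: [0.5014, -0.1646, 0.1531]
eef_rot: [-0.637, 0.638, -0.303, 0.307]
wrist_force: [1.6, -2.3, 7.3]
opening: 0.0
```

```bash
python3 - <<'E'
from arc import *
from lab import *
P=vision.camera_params('wrist')
snap('wrist','w4');snap('top','t4')
print(labang('w4',P)); print('top',labang('t4',vision.camera_params('top')))
arc([-.07,-.15,-.23,-.31,-.39,-.47,-.55,-.63],.0012,r=.046)
E
```

```text
(np.float64(0.8968177992213753), np.float64(0.04087546931652088), ((113.18339538574219, 77.33863830566406), 57.78437805175781), np.int64(4656))
top (np.float64(0.9312883207968431), np.float64(0.041055586080425394), ((26.122713088989258, 43.870731353759766), 50.65617370605469), np.int64(108))
phi -2.3917663052637144 r 0.04554649418007605 yaw -0.892250955554792 z 0.15297756000819518 F [ 1.10091088 -2.83455979  7.3639187 ] t 5.825 q6 0.3505519517186664
{"x": -0.32, "y": 0.12, "z": -0.06, "ax": -0.002, "ay": 0.07, "az": 0.005, "grip": 1.0}
{"x": -0.69, "y": 0.12, "z": -0.04, "ax": -0.002, "ay": 0.15, "az": 0.005, "grip": 1.0}
{"x": -1.05, "y": 0.11, "z": 0.0, "ax": -0.002, "ay": 0.23, "az": 0.005, "grip": 1.0}
{"x": -1.41, "y": 0.11, "z": 0.07, "ax": -0.002, "ay": 0.31, "az": 0.005, "grip": 1.0}
{"x": -1.77, "y": 0.11, "z": 0.17, "ax": -0.002, "ay": 0.39, "az": 0.005, "grip": 1.0}
{"x": -2.11, "y": 0.11, "z": 0.3, "ax": -0.003, "ay": 0.47, "az": 0.005, "grip": 1.0}
{"x": -2.44, "y": 0.11, "z": 0.46, "ax": -0.003, "ay": 0.55, "az": 0.004, "grip": 1.0}
{"x": -2.76, "y": 0.11, "z": 0.64, "ax": -0.003, "ay": 0.63, "az": 0.004, "grip": 1.0}
```

View pics/w4.png

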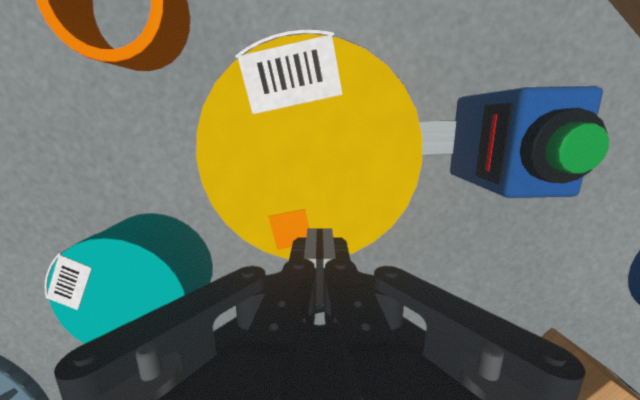

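```bash
python3 - <<'E'
from arc import *
arc([-.03]+[-.03-.07*i for i in range(1,12)],.0022,r=.046)
E
```

```text
phi -2.3917663052637144 r 0.04554649418007605 yaw -0.892250955554792 z 0.15297756000819518 F [ 1.10091088 -2.83455979  7.3639187 ] t 5.825 q6 0.3505519517186664
{"x": -0.14, "y": 0.22, "z": -0.05, "ax": -0.001, "ay": 0.03, "az": 0.005, "grip": 1.0}
{"x": -0.46, "y": 0.22, "z": -0.06, "ax": -0.002, "ay": 0.1, "az": 0.005, "grip": 1.0}
{"x": -0.78, "y": 0.22, "z": -0.03, "ax": -0.002, "ay": 0.17, "az": 0.005, "grip": 1.0}
{"x": -1.1, "y": 0.21, "z": 0.01, "ax": -0.002, "ay": 0.24, "az": 0.005, "grip": 1.0}
{"x": -1.41, "y": 0.21, "z": 0.07, "ax": -0.002, "ay": 0.31, "az": 0.005, "grip": 1.0}
{"x": -1.72, "y": 0.21, "z": 0.16, "ax": -0.002, "ay": 0.38, "az": 0.005, "grip": 1.0}
{"x": -2.03, "y": 0.21, "z": 0.27, "ax": -0.003, "ay": 0.45, "az": 0.005, "grip": 1.0}
{"x": -2.32, "y": 0.21, "z": 0.4, "ax": -0.003, "ay": 0.52, "az": 0.005, "grip": 1.0}
{"x": -2.61, "y": 0.21, "z": 0.55, "ax": -0.003, "ay": 0.59, "az": 0.004, "grip": 1.0}
{"x": -2.88, "y": 0.21, "z": 0.72, "ax": -0.003, "ay": 0.66, "az": 0.004, "grip": 1.0}
{"x": -3.14, "y": 0.21, "z": 0.91, "ax": -0.003, "ay": 0.73, "az": 0.004, "grip": 1.0}
{"x": -3.39, "y": 0.2, "z": 1.11, "ax": -0.003, "ay": 0.8, "az": 0.004, "grip": 1.0}
```

>>> apply_moves(
  increments=[
    {"x": -0.14, "y": 0.22, "z": -0.05, "ax": -0.001, "ay": 0.03, "az": 0.005, "grip": 1.0},
    {"x": -0.46, "y": 0.22, "z": -0.06, "ax": -0.002, "ay": 0.1, "az": 0.005, "grip": 1.0},
    {"x": -0.78, "y": 0.22, "z": -0.03, "ax": -0.002, "ay": 0.17, "az": 0.005, "grip": 1.0},
    {"x": -1.1, "y": 0.21, "z": 0.01, "ax": -0.002, "ay": 0.24, "az": 0.005, "grip": 1.0},
    {"x": -1.41, "y": 0.21, "z": 0.07, "ax": -0.002, "ay": 0.31, "az": 0.005, "grip": 1.0},
    {"x": -1.72, "y": 0.21, "z": 0.16, "ax": -0.002, "ay": 0.38, "az": 0.005, "grip": 1.0},
    {"x": -2.03, "y": 0.21, "z": 0.27, "ax": -0.003, "ay": 0.45, "az": 0.005, "grip": 1.0},
    {"x": -2.32, "y": 0.21, "z": 0.4, "ax": -0.003, "ay": 0.52, "az": 0.005, "grip": 1.0},
    {"x": -2.61, "y": 0.21, "z": 0.55, "ax": -0.003, "ay": 0.59, "az": 0.004, "grip": 1.0},
    {"x": -2.88, "y": 0.21, "z": 0.72, "ax": -0.003, "ay": 0.66, "az": 0.004, "grip": 1.0},
    {"x": -3.14, "y": 0.21, "z": 0.91, "ax": -0.003, "ay": 0.73, "az": 0.004, "grip": 1.0},
    {"x": -3.39, "y": 0.2, "z": 1.11, "ax": -0.003, "ay": 0.8, "az": 0.004, "grip": 1.0},
  ],
)

```text
time_s: 7.32
eef_pos: [0.4889, -0.1324, 0.1524]
eef_rot: [-0.468, 0.469, -0.529, 0.531]
wrist_force: [-5.0, -4.1, 12.1]
opening: -0.002
```

```bash
python3 - <<'E'
from arc import *
from lab import *
P=vision.camera_params('wrist')
snap('wrist','w5');snap('top','t5')
print(labang('w5',P)); print('top',labang('t5',vision.camera_params('top')))
arc([-.03]+[-.03-.07*i for i in range(1,12)],.0017,r=.046)
E
```

```text
(np.float64(0.168141913537866), np.float64(0.04098845280243756), ((112.27021026611328, 73.38970184326172), 14.596219062805176), np.int64(4568))
top None
phi 3.1141859928384084 r 0.04566890328374342 yaw -1.6934156589858438 z 0.15238544926002434 F [-5.22760549 -2.37532307 11.48403736] t 7.425 q6 1.196791047786703
{"x": -0.13, "y": 0.17, "z": -0.04, "ax": -0.001, "ay": 0.03, "az": 0.003, "grip": 1.0}
{"x": -0.46, "y": 0.17, "z": -0.05, "ax": -0.002, "ay": 0.1, "az": 0.002, "grip": 1.0}
{"x": -0.78, "y": 0.17, "z": -0.04, "ax": -0.002, "ay": 0.17, "az": 0.002, "grip": 1.0}
{"x": -1.1, "y": 0.17, "z": -0.01, "ax": -0.002, "ay": 0.24, "az": 0.002, "grip": 1.0}
{"x": -1.42, "y": 0.17, "z": 0.05, "ax": -0.002, "ay": 0.31, "az": 0.002, "grip": 1.0}
{"x": -1.73, "y": 0.17, "z": 0.13, "ax": -0.002, "ay": 0.38, "az": 0.002, "grip": 1.0}
{"x": -2.03, "y": 0.17, "z": 0.23, "ax": -0.002, "ay": 0.45, "az": 0.002, "grip": 1.0}
{"x": -2.33, "y": 0.16, "z": 0.35, "ax": -0.002, "ay": 0.52, "az": 0.002, "grip": 1.0}
{"x": -2.62, "y": 0.16, "z": 0.5, "ax": -0.002, "ay": 0.59, "az": 0.002, "grip": 1.0}
{"x": -2.9, "y": 0.16, "z": 0.66, "ax": -0.002, "ay": 0.66, "az": 0.002, "grip": 1.0}
{"x": -3.16, "y": 0.16, "z": 0.84, "ax": -0.002, "ay": 0.73, "az": 0.002, "grip": 1.0}
{"x": -3.41, "y": 0.16, "z": 1.04, "ax": -0.002, "ay": 0.8, "az": 0.002, "grip": 1.0}
```

View pics/w5.png

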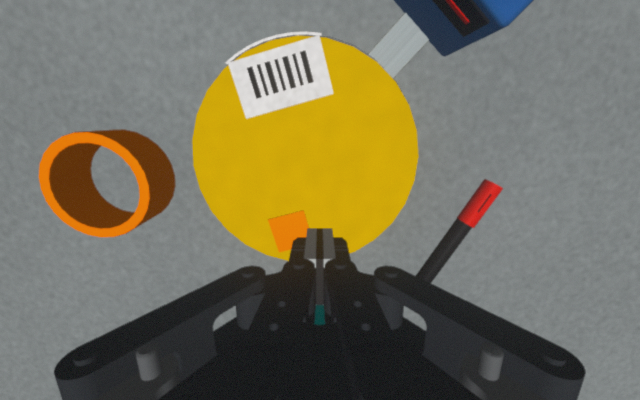

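>>> apply_moves(
  increments=[
    {"x": -0.13, "y": 0.17, "z": -0.04, "ax": -0.001, "ay": 0.03, "az": 0.003, "grip": 1.0},
    {"x": -0.46, "y": 0.17, "z": -0.05, "ax": -0.002, "ay": 0.1, "az": 0.002, "grip": 1.0},
    {"x": -0.78, "y": 0.17, "z": -0.04, "ax": -0.002, "ay": 0.17, "az": 0.002, "grip": 1.0},
    {"x": -1.1, "y": 0.17, "z": -0.01, "ax": -0.002, "ay": 0.24, "az": 0.002, "grip": 1.0},
    {"x": -1.42, "y": 0.17, "z": 0.05, "ax": -0.002, "ay": 0.31, "az": 0.002, "grip": 1.0},
    {"x": -1.73, "y": 0.17, "z": 0.13, "ax": -0.002, "ay": 0.38, "az": 0.002, "grip": 1.0},
    {"x": -2.03, "y": 0.17, "z": 0.23, "ax": -0.002, "ay": 0.45, "az": 0.002, "grip": 1.0},
    {"x": -2.33, "y": 0.16, "z": 0.35, "ax": -0.002, "ay": 0.52, "az": 0.002, "grip": 1.0},
    {"x": -2.62, "y": 0.16, "z": 0.5, "ax": -0.002, "ay": 0.59, "az": 0.002, "grip": 1.0},
    {"x": -2.9, "y": 0.16, "z": 0.66, "ax": -0.002, "ay": 0.66, "az": 0.002, "grip": 1.0},
    {"x": -3.16, "y": 0.16, "z": 0.84, "ax": -0.002, "ay": 0.73, "az": 0.002, "grip": 1.0},
    {"x": -3.41, "y": 0.16, "z": 1.04, "ax": -0.002, "ay": 0.8, "az": 0.002, "grip": 1.0},
  ],
)

```text
time_s: 8.93
eef_pos: [0.5027, -0.0992, 0.1518]
eef_rot: [0.224, -0.225, 0.671, -0.67]
wrist_force: [-8.7, 2.4, 16.3]
opening: 0.0
```

```bash
python3 - <<'E'
from arc import *
from lab import *
P=vision.camera_params('wrist')
snap('wrist','w6');snap('side','s6')
print(labang('w6',P)); print('side',labang('s6',vision.camera_params('side')))
arc([-.03]+[-.03-.07*i for i in range(1,7)],.0017,r=.046)
E
```

```text
(np.float64(-0.6059845571096306), np.float64(0.040430967144629994), ((65.10514831542969, 112.87199401855469), 59.280391693115234), np.int64(4587))
side (np.float64(-0.5582114345464144), np.float64(0.04000525028208082), ((47.075469970703125, 30.310606002807617), 51.83919906616211), np.int64(133))
phi 2.3150784311088186 r 0.04664838448784538 yaw -2.494543002464263 z 0.1518842505835916 F [-8.17080394  1.95046582 15.9597437 ] t 9.025 q6 2.068252092766893
{"x": -0.14, "y": 0.17, "z": 0.05, "ax": 0.001, "ay": 0.03, "az": 0.001, "grip": 1.0}
{"x": -0.47, "y": 0.17, "z": 0.04, "ax": 0.001, "ay": 0.1, "az": 0.001, "grip": 1.0}
{"x": -0.79, "y": 0.17, "z": 0.06, "ax": 0.001, "ay": 0.17, "az": 0.001, "grip": 1.0}
{"x": -1.11, "y": 0.17, "z": 0.09, "ax": 0.001, "ay": 0.24, "az": 0.001, "grip": 1.0}
{"x": -1.42, "y": 0.17, "z": 0.15, "ax": 0.001, "ay": 0.31, "az": 0.001, "grip": 1.0}
{"x": -1.74, "y": 0.17, "z": 0.23, "ax": 0.001, "ay": 0.38, "az": 0.001, "grip": 1.0}
{"x": -2.04, "y": 0.17, "z": 0.33, "ax": 0.001, "ay": 0.45, "az": 0.001, "grip": 1.0}
```

View pics/w6.png

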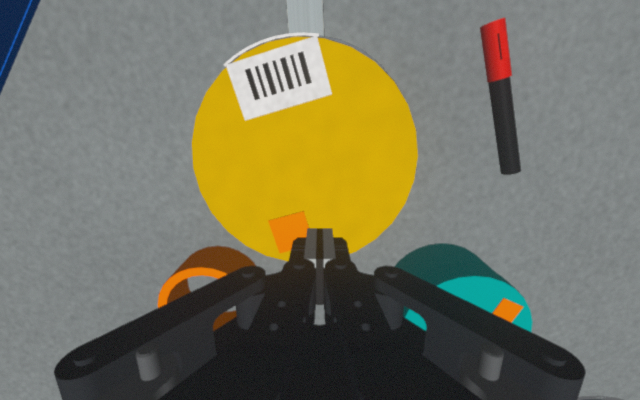

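```bash
python3 - <<'E'
from arc import *
arc([0,-.03]+[-.03-.07*i for i in range(1,5)]+[-.33],.0007,r=.0470)
E
```

```text
phi 2.3150784311088186 r 0.04664838448784538 yaw -2.494543002464263 z 0.1518842505835916 F [-8.17080394  1.95046582 15.9597437 ] t 9.025 q6 2.068252092766893
{"x": 0.0, "y": 0.07, "z": -0.03, "ax": 0.001, "ay": -0.0, "az": 0.001, "grip": 1.0}
{"x": -0.14, "y": 0.07, "z": -0.05, "ax": 0.001, "ay": 0.03, "az": 0.001, "grip": 1.0}
{"x": -0.47, "y": 0.07, "z": -0.06, "ax": 0.001, "ay": 0.1, "az": 0.001, "grip": 1.0}
{"x": -0.79, "y": 0.07, "z": -0.04, "ax": 0.001, "ay": 0.17, "az": 0.001, "grip": 1.0}
{"x": -1.12, "y": 0.07, "z": -0.01, "ax": 0.001, "ay": 0.24, "az": 0.001, "grip": 1.0}
{"x": -1.45, "y": 0.07, "z": 0.05, "ax": 0.001, "ay": 0.31, "az": 0.001, "grip": 1.0}
{"x": -1.54, "y": 0.07, "z": 0.07, "ax": 0.001, "ay": 0.33, "az": 0.001, "grip": 1.0}
```

>>> apply_moves(
  increments=[
    {"x": 0.0, "y": 0.04, "z": -0.03, "ax": 0.001, "ay": 0.0, "az": 0.001, "grip": 1.0},
    {"x": -0.14, "y": 0.04, "z": -0.05, "ax": 0.001, "ay": 0.03, "az": 0.001, "grip": 1.0},
    {"x": -0.47, "y": 0.04, "z": -0.06, "ax": 0.001, "ay": 0.1, "az": 0.001, "grip": 1.0},
    {"x": -0.79, "y": 0.04, "z": -0.04, "ax": 0.001, "ay": 0.17, "az": 0.001, "grip": 1.0},
    {"x": -1.12, "y": 0.04, "z": -0.01, "ax": 0.001, "ay": 0.24, "az": 0.001, "grip": 1.0},
    {"x": -1.45, "y": 0.04, "z": 0.05, "ax": 0.001, "ay": 0.31, "az": 0.001, "grip": 1.0},
    {"x": -1.54, "y": 0.04, "z": 0.07, "ax": 0.001, "ay": 0.33, "az": 0.001, "grip": 1.0},
  ],
)

```text
time_s: 9.9
eef_pos: [0.5153, -0.0898, 0.1524]
eef_rot: [0.111, -0.112, 0.699, -0.698]
wrist_force: [-6.5, 2.4, 12.4]
opening: -0.003
```

```bash
python3 - <<'E'
from arc import *
from lab import *
P=vision.camera_params('wrist')
snap('wrist','w7');snap('side','s7')
print(labang('w7',P)); print('side',labang('s7',vision.camera_params('side')),ctrl.get_obs()['wrist_force'])
E
```

```text
(np.float64(-0.9557815226887146), np.float64(0.040385110083491486), ((45.60757827758789, 113.4845199584961), 33.037601470947266), np.int64(4645))
side (np.float64(-0.891408603156722), np.float64(0.03834462922320785), ((46.45548629760742, 31.23042869567871), 37.26691436767578), np.int64(137)) [-5.79971647  2.34983839 12.28565071]
```

View pics/w7.png

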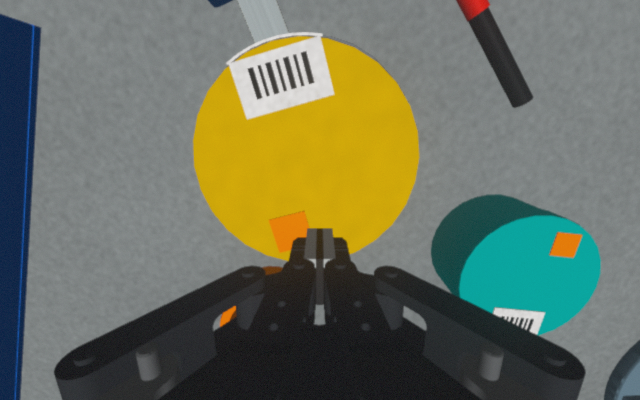

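>>> apply_moves(
  increments=[
    {"x": 0.0, "y": -0.5, "z": 0.0, "ax": 0.0, "ay": 0.0, "az": 0.0, "grip": 1.0},
    {"x": 0.0, "y": -3.0, "z": 0.0, "ax": 0.0, "ay": 0.0, "az": 0.0, "grip": 1.0},
    {"x": 0.0, "y": -6.0, "z": -3.0, "ax": 0.0, "ay": 0.0, "az": 0.0, "grip": 1.0},
    {"x": 0.0, "y": -9.0, "z": -6.0, "ax": 0.0, "ay": 0.0, "az": 0.0, "grip": 1.0},
    {"x": 0.0, "y": -9.0, "z": -9.0, "ax": 0.0, "ay": 0.0, "az": 0.0, "grip": 1.0},
    {"x": 0.0, "y": -9.0, "z": -9.0, "ax": 0.0, "ay": 0.0, "az": 0.0, "grip": 1.0},
  ],
)

```text
time_s: 10.75
eef_pos: [0.4868, -0.0027, 0.2425]
eef_rot: [0.112, -0.113, 0.699, -0.698]
wrist_force: [0.0, -0.4, 0.9]
opening: 0.001
```

```bash
python3 - <<'E'
from arc import *
from lab import *
np.set_printoptions(precision=4,suppress=True)
P=vision.camera_params('wrist')
snap('wrist','w8');snap('side','s8');snap('top','t8')
x,e,n=lidfit('w8',P);print('lid',x,e,n)
for c,q in(('wrist','w8'),('side','s8'),('top','t8')): print(c,labang(q,vision.camera_params(c)))
print([(d['xy'],d['p']) for d in pinpoint('wrist','scan_button_top')],[(d['xy'],d['p']) for d in pinpoint('wrist','reader_eye')],ctrl.get_obs()['q'],ctrl.get_obs()['eef_pos'])
E
```

```text
lid [ 0.5348 -0.1321  0.1235] 0.00021060292525183167 29
wrist None
side (np.float64(-0.8537372393760305), np.float64(0.03838038786574823), ((47.675018310546875, 33.63603210449219), 35.65785598754883), np.int64(145))
top (np.float64(-0.9748851685514427), np.float64(0.03979107328880037), ((45.7855224609375, 31.221324920654297), 35.30318069458008), np.int64(114))
[] [] [-0.2547 -0.0031  1.8356  0.0004  1.3108  2.5707] [ 0.4875 -0.005   0.242 ]
```

View pics/w8.png

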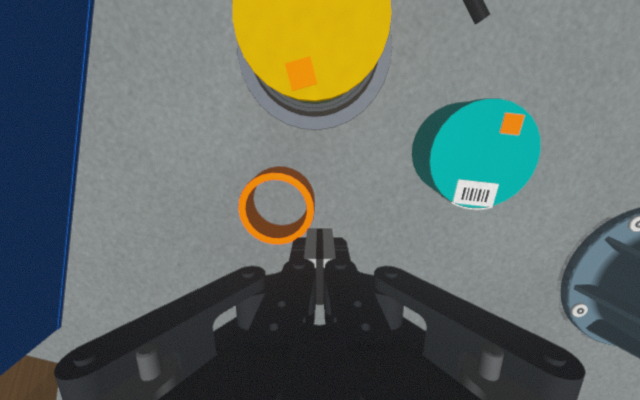

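```bash
python3 - <<'E'
import cv2,numpy as np
a=cv2.imread('pics/t8.png')[140:240,310:420]; b=cv2.imread('pics/s8.png')[190:310,300:430]
cv2.imwrite('pics/z8.png',np.hstack([cv2.resize(a,(440,400),interpolation=2),cv2.resize(b,(360,400),interpolation=2)]))
E
```

```text
(no output)
```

View pics/z8.png

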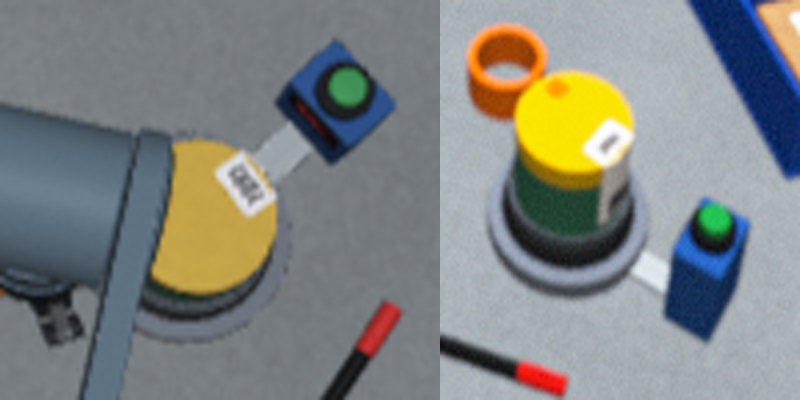

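```bash
cat > go.py <<'E'
from arc import *
def go(pos,yaw,n,hold=1):
    o=ctrl.get_obs();p=np.array(o['eef_pos']);R=q2r(o['eef_rot']);x=R.as_matrix()[:,0];y0=np.arctan2(x[1],x[0])
    print('yaw0',y0,p,'q',o['q'],o['wrist_force'],o['time_s'])
    for i in list(range(1,n+1))+[n]*hold:
        f=i/n;Y=y0+(yaw-y0)*f;X=(np.cos(Y),np.sin(Y),0)
        T=Ro.from_matrix(np.stack([X,(0,0,-1),np.cross(X,(0,0,-1))],1))
        s=R.inv().apply((np.array(pos)-p)*f)*100;w=(R.inv()*T).as_rotvec()
        print(json.dumps(dict(x=round(s[0],2),y=round(s[1],2),z=round(s[2],2),ax=round(w[0],3),ay=round(w[1],3),az=round(w[2],3),grip=1.0)))
E
python3 - <<'E'
from go import *
go((.61,-.24,.25),-1.0,11,0)
E
```

```text
yaw0 -2.825461507483902 [ 0.48746321 -0.00504542  0.24200991] q [-2.54672435e-01 -3.11643462e-03  1.83558441e+00  4.33595715e-04
  1.31079244e+00  2.57067799e+00] [0.35395609 0.28814943 0.89395934] 11.0
{"x": -0.39, "y": -0.08, "z": 2.38, "ax": 0.001, "ay": -0.166, "az": 0.001, "grip": 1.0}
{"x": -0.79, "y": -0.15, "z": 4.75, "ax": 0.001, "ay": -0.332, "az": 0.001, "grip": 1.0}
{"x": -1.18, "y": -0.23, "z": 7.13, "ax": 0.002, "ay": -0.498, "az": 0.001, "grip": 1.0}
{"x": -1.58, "y": -0.3, "z": 9.51, "ax": 0.002, "ay": -0.664, "az": 0.001, "grip": 1.0}
{"x": -1.97, "y": -0.38, "z": 11.88, "ax": 0.002, "ay": -0.83, "az": 0.001, "grip": 1.0}
{"x": -2.37, "y": -0.46, "z": 14.26, "ax": 0.002, "ay": -0.996, "az": 0.0, "grip": 1.0}
{"x": -2.76, "y": -0.53, "z": 16.63, "ax": 0.002, "ay": -1.162, "az": 0.0, "grip": 1.0}
{"x": -3.16, "y": -0.61, "z": 19.01, "ax": 0.002, "ay": -1.328, "az": 0.0, "grip": 1.0}
{"x": -3.55, "y": -0.68, "z": 21.39, "ax": 0.002, "ay": -1.494, "az": 0.0, "grip": 1.0}
{"x": -3.95, "y": -0.76, "z": 23.76, "ax": 0.002, "ay": -1.66, "az": -0.0, "grip": 1.0}
{"x": -4.34, "y": -0.84, "z": 26.14, "ax": 0.002, "ay": -1.825, "az": -0.0, "grip": 1.0}
```

>>> apply_moves(
  increments=[
    {"x": -0.4, "y": -0.1, "z": 2.4, "ax": 0.0, "ay": -0.166, "az": 0.0, "grip": 1.0},
    {"x": -0.8, "y": -0.2, "z": 4.8, "ax": 0.0, "ay": -0.332, "az": 0.0, "grip": 1.0},
    {"x": -1.2, "y": -0.2, "z": 7.1, "ax": 0.0, "ay": -0.498, "az": 0.0, "grip": 1.0},
    {"x": -1.6, "y": -0.3, "z": 9.5, "ax": 0.0, "ay": -0.664, "az": 0.0, "grip": 1.0},
    {"x": -2.0, "y": -0.4, "z": 11.9, "ax": 0.0, "ay": -0.83, "az": 0.0, "grip": 1.0},
    {"x": -2.4, "y": -0.5, "z": 14.3, "ax": 0.0, "ay": -0.996, "az": 0.0, "grip": 1.0},
    {"x": -2.8, "y": -0.5, "z": 16.6, "ax": 0.0, "ay": -1.162, "az": 0.0, "grip": 1.0},
    {"x": -3.2, "y": -0.6, "z": 19.0, "ax": 0.0, "ay": -1.328, "az": 0.0, "grip": 1.0},
    {"x": -3.6, "y": -0.7, "z": 21.4, "ax": 0.0, "ay": -1.494, "az": 0.0, "grip": 1.0},
    {"x": -4.0, "y": -0.8, "z": 23.8, "ax": 0.0, "ay": -1.66, "az": 0.0, "grip": 1.0},
    {"x": -4.3, "y": -0.8, "z": 26.1, "ax": 0.0, "ay": -1.825, "az": 0.0, "grip": 1.0},
  ],
)

```text
time_s: 12.38
eef_pos: [0.6096, -0.2415, 0.2489]
eef_rot: [-0.621, 0.621, -0.339, 0.337]
wrist_force: [0.2, 0.1, -0.4]
opening: -0.001
```

```bash
python3 - <<'E'
from go import *
go((.625,-.245,.24),.6,10,2)
E
```

```text
yaw0 -0.9962654375511285 [ 0.60959719 -0.24152599  0.24890324] q [-5.57783191e-01  3.64623415e-01  1.39384372e+00 -1.87497155e-04
  1.38561994e+00  4.38515662e-01] [ 0.1777854   0.07050085 -0.39774532] 12.375
{"x": 0.11, "y": 0.09, "z": 0.11, "ax": 0.001, "ay": -0.16, "az": -0.002, "grip": 1.0}
{"x": 0.23, "y": 0.18, "z": 0.22, "ax": 0.001, "ay": -0.319, "az": -0.002, "grip": 1.0}
{"x": 0.34, "y": 0.27, "z": 0.33, "ax": 0.001, "ay": -0.479, "az": -0.002, "grip": 1.0}
{"x": 0.45, "y": 0.35, "z": 0.44, "ax": 0.0, "ay": -0.639, "az": -0.002, "grip": 1.0}
{"x": 0.57, "y": 0.44, "z": 0.55, "ax": 0.0, "ay": -0.798, "az": -0.003, "grip": 1.0}
{"x": 0.68, "y": 0.53, "z": 0.66, "ax": 0.0, "ay": -0.958, "az": -0.003, "grip": 1.0}
{"x": 0.79, "y": 0.62, "z": 0.77, "ax": -0.0, "ay": -1.117, "az": -0.003, "grip": 1.0}
{"x": 0.9, "y": 0.71, "z": 0.88, "ax": -0.0, "ay": -1.277, "az": -0.003, "grip": 1.0}
{"x": 1.02, "y": 0.8, "z": 0.99, "ax": -0.001, "ay": -1.437, "az": -0.003, "grip": 1.0}
{"x": 1.13, "y": 0.89, "z": 1.11, "ax": -0.001, "ay": -1.596, "az": -0.003, "grip": 1.0}
{"x": 1.13, "y": 0.89, "z": 1.11, "ax": -0.001, "ay": -1.596, "az": -0.003, "grip": 1.0}
{"x": 1.13, "y": 0.89, "z": 1.11, "ax": -0.001, "ay": -1.596, "az": -0.003, "grip": 1.0}
```

>>> apply_moves(
  increments=[
    {"x": 0.1, "y": 0.1, "z": 0.1, "ax": 0.0, "ay": -0.16, "az": -0.002, "grip": 1.0},
    {"x": 0.2, "y": 0.2, "z": 0.2, "ax": 0.0, "ay": -0.32, "az": -0.002, "grip": 1.0},
    {"x": 0.3, "y": 0.3, "z": 0.3, "ax": 0.0, "ay": -0.48, "az": -0.002, "grip": 1.0},
    {"x": 0.5, "y": 0.4, "z": 0.4, "ax": 0.0, "ay": -0.64, "az": -0.002, "grip": 1.0},
    {"x": 0.6, "y": 0.4, "z": 0.6, "ax": 0.0, "ay": -0.8, "az": -0.003, "grip": 1.0},
    {"x": 0.7, "y": 0.5, "z": 0.7, "ax": 0.0, "ay": -0.96, "az": -0.003, "grip": 1.0},
    {"x": 0.8, "y": 0.6, "z": 0.8, "ax": 0.0, "ay": -1.12, "az": -0.003, "grip": 1.0},
    {"x": 0.9, "y": 0.7, "z": 0.9, "ax": 0.0, "ay": -1.28, "az": -0.003, "grip": 1.0},
    {"x": 1.0, "y": 0.8, "z": 1.0, "ax": 0.0, "ay": -1.44, "az": -0.003, "grip": 1.0},
    {"x": 1.1, "y": 0.9, "z": 1.1, "ax": 0.0, "ay": -1.6, "az": -0.003, "grip": 1.0},
    {"x": 1.1, "y": 0.9, "z": 1.1, "ax": 0.0, "ay": -1.6, "az": -0.003, "grip": 1.0},
    {"x": 1.1, "y": 0.9, "z": 1.1, "ax": 0.0, "ay": -1.6, "az": -0.003, "grip": 1.0},
  ],
)

```text
time_s: 13.88
eef_pos: [0.6246, -0.2452, 0.2394]
eef_rot: [0.676, -0.675, -0.209, 0.209]
wrist_force: [0.6, 0.7, -0.3]
opening: -0.0
```

```bash
python3 - <<'E'
from go import *
from lab import *
P=vision.camera_params('wrist')
snap('wrist','w9');snap('top','t9')
x,e,n=lidfit('w9',P);print('lid',x,e,n)
print(labang('w9',P,x[:2]))
print(labang('t9',vision.camera_params('top'),x[:2]))
E
```

```text
lid [ 0.53482331 -0.13173038  0.1239005 ] 0.00015391792261621007 28
(np.float64(-0.9939053162994774), np.float64(0.039542119743361026), ((45.14688491821289, 27.365617752075195), 32.93843460083008), np.int64(1939))
None
```

View pics/w9.png

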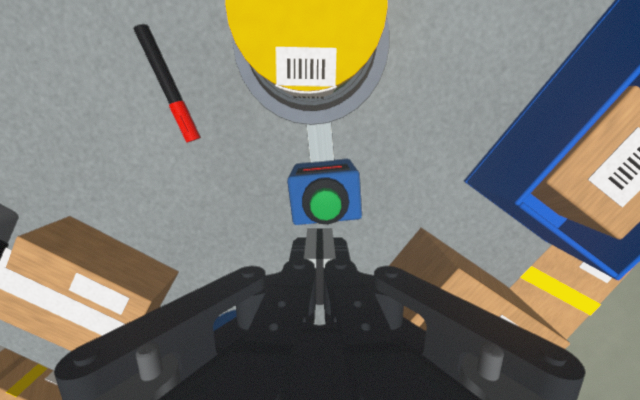

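```bash
python3 - <<'E'
from go import *
P=vision.camera_params('wrist')
im=cv2.imread('pics/w9.png');cv2.imwrite('pics/w9z.png',cv2.resize(im[10:240,215:415],None,fx=2.6,fy=2.6,interpolation=2))
hsv=cv2.cvtColor(im,cv2.COLOR_BGR2HSV);m=cv2.inRange(hsv,(50,120,60),(75,255,255));m[:,:290]=0;m[:,360:]=0;m[240:]=0
mo=cv2.moments(m,True);b=(mo['m10']/mo['m00'],mo['m01']/mo['m00']);print(b,mo['m00'])
for z in(.1,.105,.11):
  B=onzP(P,b,z);print(z,B,'dist',np.hypot(*(B-[.5345,-.133,0])[:2]),'ang',np.arctan2(B[1]+.133,B[0]-.5345))
print('tri',tri(('wrist',b),('top',(396.9,161.6))),tri(('wrist',b),('side',(399.2,256.))))
E
```

```text
(325.2329974811083, 204.22040302267) 794.0
0.1 [ 0.63591687 -0.25263596  0.1       ] dist 0.1568379565804978 ang -0.867631904164861
0.105 [ 0.63493616 -0.25141523  0.105     ] dist 0.15527262263586225 ang -0.8673660531981319
0.11 [ 0.63395544 -0.25019449  0.11      ] dist 0.1537072998889072 ang -0.8670947874714748
tri (array([ 0.6399921 , -0.25846888,  0.07412896]), np.float64(0.002137547346056577)) (array([ 0.63542907, -0.25181986,  0.10369568]), np.float64(0.0004877723700571051))
```

View pics/w9z.png

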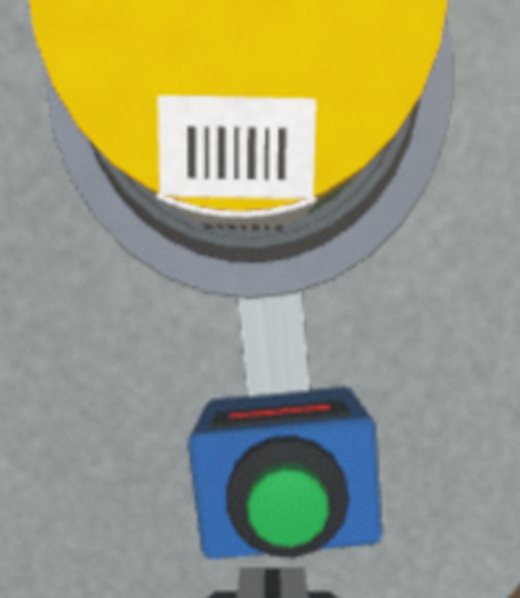

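```bash
python3 - <<'E'
from go import *
go((.635,-.2517,.142),.6,4,1)
E
```

```text
yaw0 0.6014497499782451 [ 0.62467764 -0.24501338  0.23971238] q [-5.50612539e-01  4.03684624e-01  1.36045853e+00  8.17288455e-04
  1.37767993e+00 -1.15221941e+00] [-0.58004336  0.04162596  0.80975445] 13.975
{"x": 0.12, "y": 2.44, "z": -0.29, "ax": -0.001, "ay": 0.0, "az": 0.001, "grip": 1.0}
{"x": 0.23, "y": 4.89, "z": -0.57, "ax": -0.001, "ay": 0.001, "az": 0.001, "grip": 1.0}
{"x": 0.35, "y": 7.33, "z": -0.86, "ax": -0.001, "ay": 0.001, "az": 0.001, "grip": 1.0}
{"x": 0.47, "y": 9.77, "z": -1.14, "ax": -0.001, "ay": 0.001, "az": 0.001, "grip": 1.0}
{"x": 0.47, "y": 9.77, "z": -1.14, "ax": -0.001, "ay": 0.001, "az": 0.001, "grip": 1.0}
```

>>> apply_moves(
  increments=[
    {"x": 0.2, "y": 2.4, "z": -0.6, "ax": 0.0, "ay": 0.0, "az": 0.0, "grip": 1.0},
    {"x": 0.4, "y": 4.9, "z": -1.1, "ax": 0.0, "ay": 0.0, "az": 0.0, "grip": 1.0},
    {"x": 0.47, "y": 7.3, "z": -1.14, "ax": 0.0, "ay": 0.0, "az": 0.0, "grip": 1.0},
    {"x": 0.47, "y": 9.2, "z": -1.14, "ax": 0.0, "ay": 0.0, "az": 0.0, "grip": 1.0},
    {"x": 0.47, "y": 9.2, "z": -1.14, "ax": 0.0, "ay": 0.0, "az": 0.0, "grip": 1.0},
  ],
)

```text
time_s: 14.6
eef_pos: [0.6337, -0.2509, 0.1446]
eef_rot: [0.677, -0.674, -0.208, 0.21]
wrist_force: [0.5, 0.8, 0.1]
opening: -0.002
```

```bash
python3 - <<'E'
from go import *
snap('wrist','w10');snap('side','s10');print(ctrl.get_obs()['eef_pos'],ctrl.get_obs()['wrist_force'])
b=cv2.imread('pics/s10.png')[190:310,320:440];w=cv2.imread('pics/w10.png')[80:300,200:440]
cv2.imwrite('pics/z10.png',np.hstack([cv2.resize(b,(400,400),interpolation=2),cv2.resize(w,(400,400),interpolation=2)]))
E
```

```text
[ 0.6352057  -0.25181227  0.14779794] [ 0.05327227  0.29610935 -0.58105397]
```

View pics/z10.png

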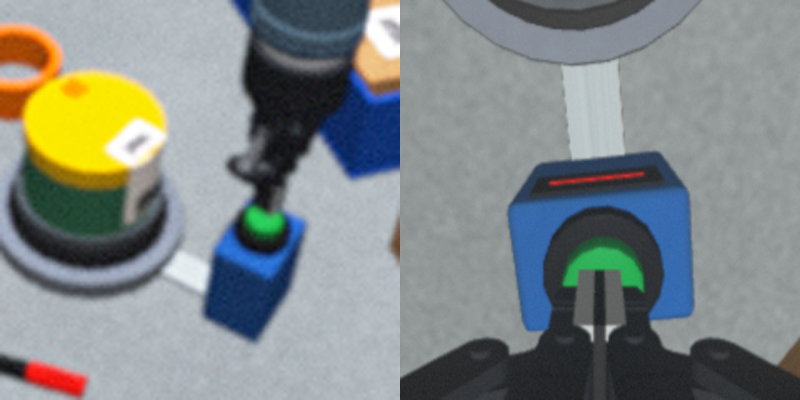

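>>> apply_moves(
  increments=[
    {"x": 0.0, "y": 0.6, "z": 0.0, "ax": 0.0, "ay": 0.0, "az": 0.0, "grip": 1.0},
    {"x": 0.0, "y": 1.2, "z": 0.0, "ax": 0.0, "ay": 0.0, "az": 0.0, "grip": 1.0},
    {"x": 0.0, "y": 1.2, "z": 0.0, "ax": 0.0, "ay": 0.0, "az": 0.0, "grip": 1.0},
  ],
)

```text
time_s: 15.08
eef_pos: [0.635, -0.2517, 0.1354]
eef_rot: [0.676, -0.675, -0.209, 0.209]
wrist_force: [-0.1, -0.4, 0.9]
opening: -0.002
```

>>> apply_moves(
  increments=[
    {"x": 0.0, "y": 0.4, "z": 0.0, "ax": 0.0, "ay": 0.0, "az": 0.0, "grip": 1.0},
    {"x": 0.0, "y": 0.4, "z": 0.0, "ax": 0.0, "ay": 0.0, "az": 0.0, "grip": 1.0},
  ],
)

```text
time_s: 15.32
eef_pos: [0.6353, -0.2519, 0.1318]
eef_rot: [0.675, -0.675, -0.21, 0.209]
wrist_force: [0.3, 0.3, 2.7]
opening: 0.002
```

>>> apply_moves(
  increments=[
    {"x": 0.0, "y": 0.4, "z": 0.0, "ax": 0.0, "ay": 0.0, "az": 0.0, "grip": 1.0},
    {"x": 0.0, "y": 0.5, "z": 0.0, "ax": 0.0, "ay": 0.0, "az": 0.0, "grip": 1.0},
    {"x": 0.0, "y": 0.5, "z": 0.0, "ax": 0.0, "ay": 0.0, "az": 0.0, "grip": 1.0},
  ],
)

```text
time_s: 15.7
eef_pos: [0.6355, -0.252, 0.1289]
eef_rot: [-0.675, 0.676, 0.21, -0.209]
wrist_force: [-5.2, 2.7, 13.7]
opening: -0.001
```

>>> apply_moves(
  increments=[
    {"x": 0.0, "y": 0.25, "z": 0.0, "ax": 0.0, "ay": 0.0, "az": 0.0, "grip": 1.0},
    {"x": 0.0, "y": 0.25, "z": 0.0, "ax": 0.0, "ay": 0.0, "az": 0.0, "grip": 1.0},
  ],
)

```text
time_s: 15.95
eef_pos: [0.6356, -0.2519, 0.1289]
eef_rot: [-0.675, 0.676, 0.21, -0.209]
wrist_force: [-6.2, 4.0, 15.6]
opening: 0.001
```

>>> apply_moves(
  increments=[
    {"x": 0.0, "y": -1.0, "z": 0.0, "ax": 0.0, "ay": 0.0, "az": 0.0, "grip": 1.0},
    {"x": 0.0, "y": -4.0, "z": 0.0, "ax": 0.0, "ay": 0.0, "az": 0.0, "grip": 1.0},
    {"x": 0.0, "y": -8.0, "z": -2.0, "ax": 0.0, "ay": 0.0, "az": 0.0, "grip": 1.0},
    {"x": 0.0, "y": -12.0, "z": -4.0, "ax": 0.0, "ay": 0.0, "az": 0.0, "grip": 1.0},
    {"x": 0.0, "y": -12.0, "z": -4.0, "ax": 0.0, "ay": 0.0, "az": 0.0, "grip": 1.0},
    {"x": 0.0, "y": -12.0, "z": -4.0, "ax": 0.0, "ay": 0.0, "az": 0.0, "grip": 1.0},
  ],
)

```text
time_s: 16.7
eef_pos: [0.6575, -0.2845, 0.2477]
eef_rot: [0.676, -0.675, -0.21, 0.21]
wrist_force: [-0.8, 0.0, -0.9]
opening: 0.003
```

```bash
python3 - <<'E'
from go import *
from lab import *
P=vision.camera_params('wrist')
snap('wrist','w11');snap('side','s11')
print(lidfit('w11',P),labang('w11',P,(.5348,-.132)),labang('s11',vision.camera_params('side'),(.5348,-.132)))
w=cv2.imread('pics/w11.png')[0:240,200:440]
b=cv2.imread('pics/s11.png')[190:310,320:440]
cv2.imwrite('pics/z11.png',np.hstack([cv2.resize(b,(400,400),interpolation=2),cv2.resize(w,(400,400),interpolation=2)]))
print(ctrl.get_obs())
E
```

```text
(array([ 0.61466425, -0.17176053,  0.36374742]), np.float64(9.105216580707065e-15), 15) (np.float64(-0.9839775669402925), np.float64(0.04916658876041793), ((45.689884185791016, 13.137289047241211), 34.4071044921875), np.int64(773)) (np.float64(-0.8896686126971481), np.float64(0.03860810227174021), ((47.67503356933594, 31.36731719970703), 35.657936096191406), np.int64(142))
{'time_s': 16.8, 'q': array([-5.73346876e-01,  4.98776377e-01,  1.21464084e+00,  3.24262662e-04,
        1.43064400e+00, -1.17544072e+00]), 'dq': array([ 0.00236491,  0.00207295, -0.00200235, -0.00075864, -0.00077848,
       -0.00065489]), 'joint_efforts': array([-1.66766723e-01, -6.18616605e+01, -3.69057047e+01, -7.10552835e-03,
       -1.72695372e-02,  6.03450808e-04]), 'eef_pos': array([ 0.65706473, -0.28393174,  0.24655252]), 'eef_rot': array([ 0.67605239, -0.67456768, -0.20918308,  0.21012863]), 'wrist_force': array([-0.62459846, -0.83963897, -0.0666692 ]), 'torque': array([-0.00210956,  0.01193946, -0.02151012]), 'opening': 0.0029476567572944536}
```

View pics/z11.png

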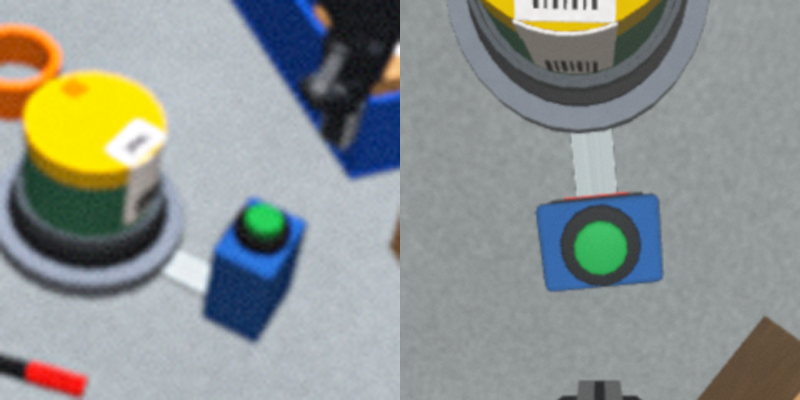

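```bash
python3 - <<'E'
from bench import ticket
print(ticket.hand_in())
E
```

```text
the job is handed in; nothing more can be done
None
```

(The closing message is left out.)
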